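Screw the brass hose elbow into the clamped filter canister

TASK

Take the brass hose elbow out of its stand in the tray, start it in the socket on top of the clamped filter canister and screw it in clockwise until you feel the resistance rise against the seal, then a further 30 degrees and no more. Do not force it, leave the other things where they are, and let go of the elbow.

Things in the scene. Friction and masses are not known exactly. Their poses are not given: they have to be found in the camera images.
- elbow_mid (a point): Brass hose elbow, 130 to 210 g, loose, upright in a 9 mm high ring stand in a steel tray. Point: on its upright axis, middle of its square head, 65 mm above the foot; z up, x along the hose barb. Head 28 x 28 mm, 40 to 90 mm above the foot, its +y and -y flats free to grip; below it a flange 44 mm wide (37 to 41 mm). The 13 mm barb leaves along +x at 60 mm and ends 57 mm from the axis.
- elbow_lugs (a point): Point on the elbow's axis, 14 mm above its foot, between its two round thread lugs: 6 mm thick, sticking out along +x and -x to 19 mm from the axis. The spigot that carries them is 25 mm in diameter, from the foot up to 37 mm; its lowest 5 mm taper to 19 mm.
- port_mouth (a point): White filter canister held in a steel and blue clamp, fixed, turned about the vertical. Point: centre of the socket's mouth at the rim, 95 mm above the table; z up. Outside 61 mm wide, bore 29 mm between blue ledges. It takes the elbow with 1 to 2 mm play sideways. Two notches in the ledges, at +x and -x (red marks on the rim). More than 60 N of contact force on it ruins the socket.
- port_notch (a point): The +x notch, 17.5 mm from the axis, at the rim; the other is opposite and either lug fits either. About 8 degrees of play each way. Dropped in, the lugs rest on a shelf with the middle of the elbow's head about 42 mm above the mouth; 54 mm means that the lugs stand on the ledges.
- port_thread (a point): On the axis, 9 mm below the mouth. Turned clockwise from above, the lugs enter within 10 to 20 degrees threads that draw the elbow down 36 mm a full turn, with under 1 mm up-down play. A hidden sprung seal (11 N, then stiffer), height unknown, raises the turning moment by about 0.1 N m, then more, from 30 to 75 degrees past the notch: read it turning slowly, an abrupt stop hides it. Let go, it stays put.
- jar: White specimen jar with a green lid, 72 mm diameter, 75 mm tall, loose bystander; origin under its centre.
- vial: Small glass bottle with a black cap, 42 mm diameter, 85 mm tall, loose bystander; origin under its centre.
- spare_barb: Spare straight brass barb, 26 mm diameter, 38 mm tall, upright in the tray, loose bystander; origin under its centre.
- plug: Red blanking plug, 30 mm diameter, 24 mm tall, in the tray, loose bystander; origin under its centre.
- wrench: Steel wrench 170 mm long lying on the table, loose bystander.
Not all that is in view belongs to the job. Of the things shaped like the part that bears elbow_mid, the brass one is meant.

How it is judged:
On the way:
1. the elbow's lugs have gone in through the notches of the socket (horizontal distance between elbow_mid and port_mouth below 0.005 m and z of elbow_mid in the frame of port_mouth below 0.0445 m), for 0.2 s.
At the end, for the whole second after the job is handed in: The elbow sits upright in the canister's socket (within 6 mm of its axis, 6 degrees of vertical), let go and still, screwed 30 degrees (give or take about 13) past the point where it met the seal, so that thread and seal are pressed together neither loosely nor too tightly (horizontal distance between elbow_mid and port_mouth below 0.006 m and angle between elbow_mid's own z axis and vertical below 0.105 rad and linear speed of elbow below 0.01 m/s and contact force between elbow and port between 14 and 21.5 N); the robot touches nothing.
It fails at once if the elbow was forced against the canister with more than 60 N (contact force between elbow and port above 60 N).
It fails at once if a bystander was pushed more than 30 mm away (distance of any of jar, vial, spare_barb, plug, wrench from where it was at the start of the episode above 0.03 m).
It also fails if it takes over 72 s, if anything falls off the work surface, if the arm or the gripper's body presses on something with over 40 N, if the wrist force passes 120 N, or if a joint passes its speed limit or range.

ROBOT

A 6-joint arm with a two-finger parallel gripper is mounted at the origin on the work surface. World frame = base frame: x ahead of the robot, y to its left, z up, the work surface at z = 0. Lengths are in m, angles in rad, forces in N, time in s.
With the tool pointing down it reaches from about 0.35 to 0.775 m from the base axis. Payload 7.3 kg.
Tool frame: the origin (TCP) lies on the centre line of the jaws, within the pads' length; the fingertips stand 11 mm ahead of it and the grasp point (between the pads) lies 8 mm behind it; z points along the fingers, y is the direction in which the jaws open and shut (so a half turn about z gives the same grasp; the last joint's range is limited). The gripper opens to 92 mm and grips with 3 to 60 N. Pads are 19 mm wide; open, the fingers measure 130 mm over their backs; the gripper's body (75 mm by 190 mm) begins 47 mm behind the grasp point.
Start: joints at [-1.39, 0.342, 1.524, -0, 1.275, -0.146], TCP at [0.169, -0.497, 0.238] pointing down, gripper open.
Joint ranges: [-2.53, 2.53], [-0.77, 2.02], [0.04, 2.7], [-1, 4.14], [0.28, 2.66], [-3.11, 3.11]. Speed limits (rad/s): [2.57, 2.57, 3.14, 3.14, 3.14, 3.14].

INTERFACE

Orientations are given as [roll, pitch, yaw] about the fixed x, y, z axes, in that order (R = Rz(yaw) Ry(pitch) Rx(roll)).
In Python, from cell import robot gives the robot as it stands.
- The arm moves only by the tool jog_arm, never from a script. Its argument "deltas" is one flat list of numbers, 6 for each row, row after row: the shift along the world's x, y, z in units of 0.1 m (1.0 is 0.1 m), then the turn, a rotation vector about the world's x, y, z in units of 90 degrees (1.0 is 90 degrees). A call has 1 to 5 rows; each row is the pose to reach, as a shift and turn from the pose commanded when the call began; what a row does not reach only later rows make up. A row lasts 1/12 s, in which the tool goes at most 41.7 mm and 7.16 degrees, less where a joint would pass 70% of its speed; a pose out of reach is approached as far as the arm can. A call with a number of a shift or a turn outside -1 to 1 is refused whole. A call with a gripper value outside its range is refused whole. "claw" is the opening, from 0 (shut) to 1 (fully open), set as the call begins (left out, the last holds). The fingers move at their own pace and stop on an object; "newtons" is the grip in N (left out, the last holds). Time passes only in rows, so rows that repeat a pose let the fingers close. It gives the time, the measured TCP pose, the force and the opening at its end, in the units of the state.
- robot.observe(): the state, without advancing time (a new reading comes with each control period).
- robot.read_camera(name): name is "scene" or "top" or "wrist"; returns the picture (420x560x3 uint8, red, green, blue); there is no depth.
- robot.camera_params(name): a dict with "fx", "fy", "cx", "cy" (pixels), "k1" (the pictures are not rectified: a ray, as slopes to the right and down, at radius r is drawn at 1 + k1 r^2 times it, then the intrinsics apply), "R" (3x3) and "t" (3): a world point X has camera coordinates R X + t. Camera axes: x right, y down, z forward; pixel columns grow to the right and rows downward; lengths in m; the calibration is good to about 2 mm. A picture is of the moment at which its call begins: read the wrist's pose just before it. camera_params takes no time and is no camera call; for the wrist camera it gives the pose at the moment of the call.
- robot.hand_in(): hands the job in, once; it reports no verdict.
The state is a dict: "time": time; "qpos": joint angles; "qvel": joint speeds; "joint_efforts": joint torques, N m; "tool_pos": TCP position; "tool_rot": TCP orientation; "contact_force": force on the tool from outside, world axes, zero at the start; "torque": the same for the moment, N m; "opening": finger opening in m.
Only numpy, scipy, OpenCV 4.12 (cv2) and the standard library are available. Lean on these libraries where they do the work, as an engineer would, in place of code of your own. Each camera call takes 0.05 s, during which the arm holds its last target. There are 200 camera calls.

## Working session

There is one attempt and no reset: what is moved stays moved. The work goes in short steps, Python scripts to look and compute and a tool call to move; the robot and the scene stay as the last step left them, time stands still between calls to the robot, and variables do not carry over. Pictures are saved under pics/ and viewed, about 8 in all and at most 12, crops included, and the job is handed in when it is done.

Besides the shell and the picture viewer there is one more tool, called after "Emit:" as name(argument=value, ...), one argument or row to a line, values as JSON. jog_arm: Moves the arm, as the interface text tells. Its arguments: {"type":"object","properties":{"deltas":{"type":"array","items":{"type":"number"}},"claw":{"type":"number"},"newtons":{"type":"number"}},"required":["deltas"]}

```bash
mkdir -p pics; ls; cat > h.py <<'E'
from cell import robot
import numpy as np, cv2
def ray(n,u,v,P=None):
    P=P or robot.camera_params(n)
    x=np.array([(u-P['cx'])/P['fx'],(v-P['cy'])/P['fy']]);y=x.copy()
    for _ in range(20): y=x/(1+P['k1']*(y@y))
    R=np.array(P['R']);t=np.array(P['t'])
    return -R.T@t, R.T@np.array([y[0],y[1],1])
def onz(n,u,v,z,P=None):
    o,d=ray(n,u,v,P); return o+d*(z-o[2])/d[2]
def proj(n,X,P=None):
    P=P or robot.camera_params(n)
    c=np.array(P['R'])@X+np.array(P['t']);s=c[:2]/c[2];s=s*(1+P['k1']*(s@s))
    return np.array([s[0]*P['fx']+P['cx'],s[1]*P['fy']+P['cy']])
E
python3 - <<'E'
from h import *
a=robot.read_camera('scene');b=robot.read_camera('top')
cv2.imwrite('pics/s0.png',a[:,:,::-1]);cv2.imwrite('pics/t0.png',b[:,:,::-1])
for n in('scene','top','wrist'):
    P=robot.camera_params(n);print(n,P['fx'],P['k1'],-np.array(P['R']).T@P['t'])
print(robot.observe())
E
```

```text
pics
scene 396.57485863583855 -0.033573329076336006 [1.25670438 0.44102228 0.75752182]
top 529.5715761713126 -0.17137144802642373 [ 0.30620336 -0.01172694  1.39254979]
wrist 301.32897298183 -0.02412474903687508 [ 0.24040806 -0.47304441  0.38480485]
{'time': 0.1, 'qpos': array([-1.38999513e+00,  3.42651431e-01,  1.52486404e+00, -3.18793738e-05,
        1.27536994e+00, -1.45976621e-01]), 'qvel': array([-0.0003058 , -0.00361821, -0.00318983,  0.00121875, -0.0001067 ,
        0.00101944]), 'joint_efforts': array([ 1.85691286e-03, -4.32002950e+01, -2.44694710e+01,  7.19443965e-02,
        5.25439787e-02, -3.96324151e-05]), 'tool_pos': array([ 0.16848794, -0.49689719,  0.23713533]), 'tool_rot': array([-3.14030921e+00, -1.57881180e-04,  3.26787015e-01]), 'contact_force': array([ 0.36408366,  0.18299618, -1.07908945]), 'torque': array([-0.00136277, -0.05710888,  0.00444244]), 'opening': 0.0916979334554527}
```

View pics/s0.png

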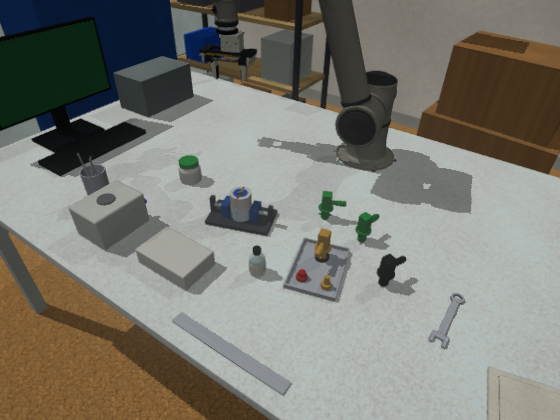

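View pics/t0.png

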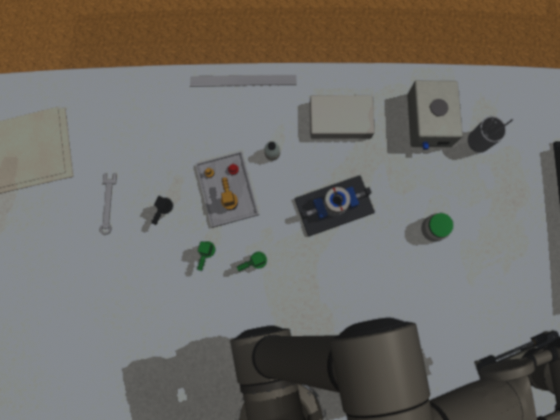

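The top view shows four elbow-shaped things: brass in the tray at top (229,198), black at (163,205), and green at (206,249) and (258,260). Only the brass one in the tray fits the description. The socket is at top (338,200). I'll enlarge both to confirm.

```bash
python3 - <<'E'
from h import *
a=cv2.imread('pics/s0.png');b=cv2.imread('pics/t0.png')
f=lambda i,u,v,w,h,s:cv2.resize(i[v:v+h,u:u+w],None,fx=s,fy=s,interpolation=cv2.INTER_CUBIC)
A=f(b,192,150,66,80,6);B=f(b,300,165,80,80,5) ;C=f(a,285,220,70,80,5);B=cv2.resize(B,(400,400))
out=np.zeros((600,800,3),np.uint8)
A=f(b,192,150,66,75,4);B=f(b,312,175,50,50,6);C=f(a,285,220,70,80,4);D=f(a,200,175,80,60,4)
out[:300,:264]=A;out[:300,400:700]=B;out[280+0:600,270:550][20:]=C[:300];out[360:600,:264]=D[:240,:264]
cv2.imwrite('pics/c0.png',out)
for u,v,z in((229,198,.09),(229,198,.0),(338,200,.095),(163,205,.09),(206,249,.09),(258,260,.09),(272,150,.085),(438,226,.075)): print(u,v,onz('top',u,v,z).round(4))
for u,v,z in((325,232,.09),(241,191,.095)):print(onz('scene',u,v,z).round(4))
# masks
hsv=cv2.cvtColor(b,cv2.COLOR_BGR2HSV)
m=cv2.inRange(hsv,(8,140,90),(28,255,255));m[:140]=0;m[:,:190]=0;m[:,260:]=0
n,l,s,c=cv2.connectedComponentsWithStats(m);print(s[1:],c[1:])
m=cv2.inRange(hsv,(100,120,60),(130,255,255));m[:170]=0;m[235:]=0
n,l,s,c=cv2.connectedComponentsWithStats(m);print(s[1:],c[1:])
m=cv2.inRange(hsv,(0,120,80),(7,255,255))|cv2.inRange(hsv,(172,120,80),(180,255,255));m[:140]=0;m[235:]=0
n,l,s,c=cv2.connectedComponentsWithStats(m);print(s[1:],c[1:])
E
```

```text
229 198 [0.5639 0.1258 0.09  ]
229 198 [0.5817 0.1353 0.    ]
338 200 [ 0.5555 -0.1472  0.095 ]
163 205 [0.5475 0.2933 0.09  ]
206 249 [0.4357 0.1819 0.09  ]
258 260 [0.4078 0.0529 0.09  ]
272 150 [0.6893 0.0174 0.085 ]
438 226 [ 0.49   -0.4042  0.075 ]
[0.5634 0.1286 0.09  ]
[ 0.5521 -0.1497  0.095 ]
[[206 169   7   8  32]
 [222 178  15  31 205]] [[209.25       172.15625   ]
 [227.96097561 195.38536585]]
[[347 187  12  20 118]
 [338 192   8  13  43]
 [330 194   8  12  37]
 [314 199   8  10  50]
 [319 212   5   6  21]] [[352.63559322 196.47457627]
 [342.18604651 197.48837209]
 [332.43243243 199.81081081]
 [318.         202.78      ]
 [321.23809524 214.33333333]]
[[229 164   9  10  60]] [[233.43333333 168.65      ]]
```

View pics/c0.png

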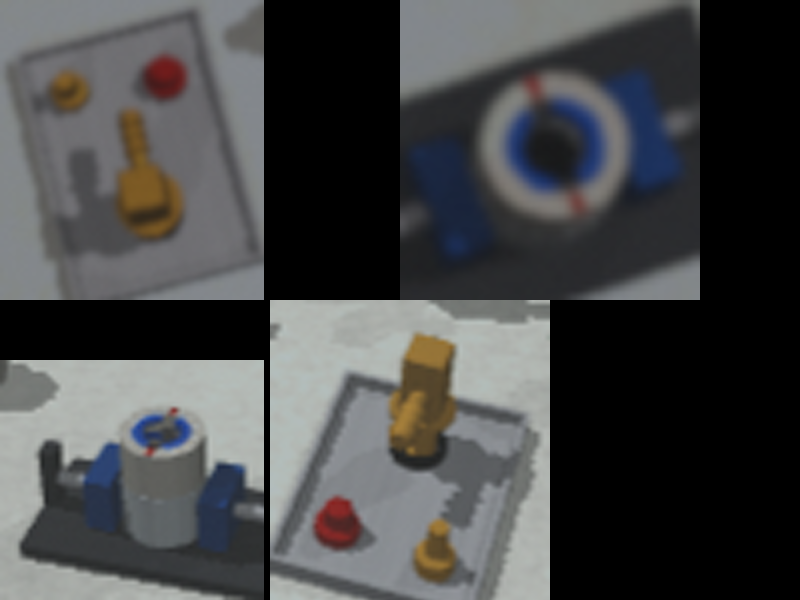

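Confirmed: the brass elbow stands upright in the tray's black ring with its barb pointing about +x (top head ≈(228,198)). The socket has red marks at (334,190) and (341,209), which puts the notch at about 21°. Next I move so the wrist camera sees the port.

Emit:
jog_arm(
  deltas=[0.25,0.15,0,0,0,0,0.5,0.3,0,0,0,0,0.75,0.45,0,0,0,0,1,0.6,0,0,0,0],
  claw=1,
)

```text
time: 0.43
tool_pos: [0.2693, -0.4363, 0.2373]
tool_rot: [-3.141, 0.0, 0.326]
contact_force: [-0.2, -0.3, 0.1]
opening: 0.0918
```

Emit:
jog_arm(
  deltas=[0.25,0.25,0,0,0,0,0.5,0.5,0,0,0,0,0.75,0.75,0,0,0,0,1,1,0,0,0,0],
)

```text
time: 0.77
tool_pos: [0.3694, -0.3357, 0.2374]
tool_rot: [-3.141, 0.0, 0.327]
contact_force: [0.9, -0.6, 0.4]
opening: 0.0917
```

Emit:
jog_arm(
  deltas=[0.25,0.25,0,0,0,0,0.5,0.5,0,0,0,0,0.75,0.75,0,0,0,0,1,1,0,0,0,0],
)

```text
time: 1.1
tool_pos: [0.4694, -0.2356, 0.2375]
tool_rot: [-3.141, 0.0, 0.327]
contact_force: [-0.5, -0.9, -0.1]
opening: 0.0915
```

```bash
python3 - <<'E'
from h import *
s=robot.observe();P=robot.camera_params('wrist');print(s['tool_pos'],s['tool_rot'],s['qpos'])
R=np.array(P['R']);print(R, -R.T@P['t'], proj('wrist',s['tool_pos'],P),onz('wrist',280,210,.095,P),proj('wrist',np.array([.5555,-.1472,.095]),P))
E
```

```text
[ 0.46940492 -0.23562877  0.23747449] [-3.14122311e+00  4.32556029e-04  3.26824775e-01] [-6.11127336e-01  3.42963886e-01  1.52342847e+00 -1.36106127e-04
  1.27575411e+00  6.32883909e-01]
[[ 0.32178839 -0.94680877 -0.00232002]
 [-0.90815554 -0.30934262  0.28206499]
 [-0.26777929 -0.0886583  -0.95939249]] [ 0.54135943 -0.21164682  0.38510077] [282.85224149 277.34935042] [ 0.46909494 -0.23229778  0.095     ] [220.84302405  92.10340188]
```

Emit:
jog_arm(
  deltas=[0.1,0.2,0,0,0,0,0.2,0.4,0,0,0,0,0.2,0.6,0,0,0,0,0.2,0.6,0,0,0,0,0.2,0.6,0,0,0,0],
)

```text
time: 1.52
tool_pos: [0.4885, -0.1765, 0.2375]
tool_rot: [-3.141, 0.001, 0.329]
contact_force: [-0.4, -1.1, -0.4]
opening: 0.0919
```

```bash
python3 - <<'E'
from h import *
P=robot.camera_params('wrist');a=robot.read_camera('wrist')
import pickle;pickle.dump(P,open('p1.pkl','wb'))
b=a[:,:,::-1].copy();cv2.imwrite('pics/w1.png',b)
hsv=cv2.cvtColor(b,cv2.COLOR_BGR2HSV)
for nm,lo,hi in(('blue',(100,120,60),(130,255,255)),('red',(0,110,80),(8,255,255)),('red2',(172,110,80),(180,255,255))):
    n,l,s,c=cv2.connectedComponentsWithStats(cv2.inRange(hsv,lo,hi))
    for i in range(1,n):
        if s[i,4]>15: print(nm,s[i],c[i].round(1),onz('wrist',*c[i],.095,P).round(4))
E
```

```text
blue [537  55  23  25 415] [548.9  67.1] [ 0.6908 -0.3579  0.095 ]
blue [225 107  23  50 927] [235.3 130.8] [ 0.5464 -0.1097  0.095 ]
blue [ 306  106   24   50 1019] [318.6 130.5] [ 0.5716 -0.1826  0.095 ]
blue [254 110  18  43 369] [262.  130.9] [ 0.5544 -0.1332  0.095 ]
blue [282 110  17  43 339] [290.7 131.2] [ 0.5627 -0.1584  0.095 ]
red [274  97   5  10  50] [276.  101.5] [ 0.5828 -0.1373  0.095 ]
red [275 156   4   8  32] [276.5 159.5] [ 0.534  -0.1542  0.095 ]
```

View pics/w1.png

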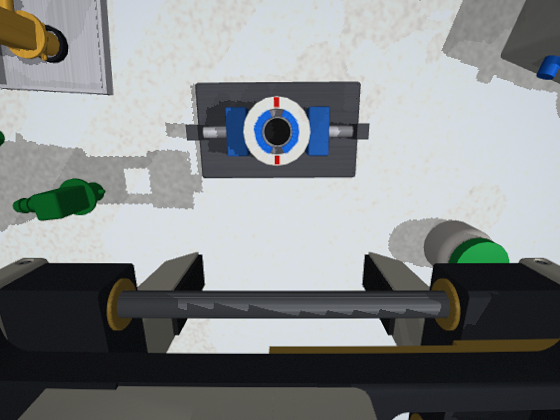

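The wrist view shows the socket at (277,131) with its red marks at (276,101) and (276,160). That gives a centre of about (0.5585,-0.1458) and a notch yaw of about 19°, agreeing with the top view to 3 mm. Next, view the elbow.

Emit:
jog_arm(
  deltas=[0,0.25,0,0,0,0,0,0.5,0,0,0,0,0,0.75,0,0,0,0,0,1,0,0,0,0],
)

```text
time: 1.9
tool_pos: [0.4884, -0.0777, 0.2376]
tool_rot: [3.141, 0.0, 0.324]
contact_force: [0.1, -0.6, -0.1]
opening: 0.0921
```

Emit:
jog_arm(
  deltas=[0,0.25,0,0,0,0,0,0.5,0,0,0,-0.03,0,0.75,0,0,0,-0.06,0,1,0,0,0,-0.1],
)

```text
time: 2.23
tool_pos: [0.4887, 0.0226, 0.2378]
tool_rot: [3.141, -0.0, 0.166]
contact_force: [-0.2, 0.3, -0.3]
opening: 0.0921
```

Emit:
jog_arm(
  deltas=[0,0.25,0,0,0,0,0,0.5,0,0,0,0,0,0.75,0,0,0,0,0,0.75,0,0,0,0,0,0.75,0,0,0,0],
)

```text
time: 2.65
tool_pos: [0.4888, 0.0975, 0.2376]
tool_rot: [3.141, 0.0, 0.171]
contact_force: [-0.3, -0.8, 0.2]
opening: 0.0917
```

```bash
python3 - <<'E'
from h import *
s=robot.observe();P=robot.camera_params('wrist');a=robot.read_camera('wrist')
import pickle;pickle.dump(P,open('p2.pkl','wb'))
b=a[:,:,::-1].copy();cv2.imwrite('pics/w2.png',b);print(s['tool_pos'],s['tool_rot'])
for z in(.0,.068,.093): print(proj('wrist',np.array([.5639,.127,z]),P))
u,v=proj('wrist',np.array([.5639,.127,.06]),P).astype(int)
print(u,v);u0,v0=max(u-70,0),max(v-70,0)
cv2.imwrite('pics/w2c.png',cv2.resize(b[v0:v0+140,u0:u0+180],None,fx=4,fy=4,interpolation=cv2.INTER_CUBIC));print(u0,v0)
E
```

```text
[0.48879721 0.09753979 0.23761028] [3.14101706e+00 1.38676821e-04 1.70728200e-01]
[269.94834821 128.79312129]
[267.04714666 128.21906403]
[265.64021682 127.94082598]
267 128
197 58
```

View pics/w2c.png

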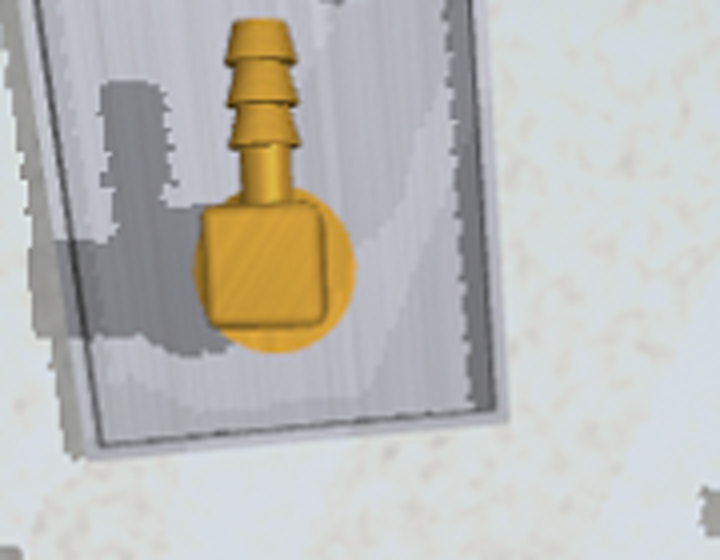

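```bash
python3 - <<'E'
from h import *
import pickle;P=pickle.load(open('p2.pkl','rb'))
g=lambda x,y,z:onz('wrist',197+(x-1.5)/4,58+(y-1.5)/4,z,P)
for z0 in(0,.003):
    c=[g(x,y,.09+z0) for x,y in((206,206),(323,204),(327,326),(209,326))]
    print(np.mean(c,0), np.linalg.norm(c[1]-c[0]),np.linalg.norm(c[2]-c[1]),[np.degrees(np.arctan2(*(p-q)[1::-1])) for p,q in((c[0],c[3]),(c[1],c[2]))])
    a=g(268,200,.06+z0);b=g(261,20,.06+z0);f=g(274,271,.041+z0);print('barb',a,b,np.degrees(np.arctan2(*(b-a)[1::-1])),'flange',f, np.linalg.norm(b-np.mean(c,0)))
E
```

```text
[0.56685371 0.12996394 0.09      ] 0.027061678952737672 0.02735689432789359 [np.float64(9.571067619738354), np.float64(11.525207693751447)]
barb [0.58321209 0.13401456 0.06      ] [0.62424081 0.14215366 0.06      ] 11.220421356004822 flange [0.56651867 0.13097336 0.041     ] 0.06589285786711578
[0.56682069 0.12976254 0.093     ] 0.026786734779181212 0.027078950793230114 [np.float64(9.571067619738415), np.float64(11.5252076937514)]
barb [0.58303125 0.13379437 0.063     ] [0.62368157 0.14185841 0.063     ] 11.220421356004833 flange [0.56649328 0.13079183 0.044     ] 0.06541764986401298
```

The elbow head is at (263,125) in the wrist view. That puts the elbow at (0.567,0.130) with the barb at about 11°, and a measured head width of 27 mm against 28 mm given. I go above it, descend and grip.

Emit:
jog_arm(
  deltas=[0.25,0.1,0,0,0,0,0.5,0.2,0,0,0,0.013,0.78,0.33,0,0,0,0.013,0.78,0.33,-0.4,0,0,0.013,0.78,0.33,-0.7,0,0,0.013],
)

```text
time: 3.12
tool_pos: [0.5691, 0.1293, 0.1671]
tool_rot: [3.141, -0.004, 0.188]
contact_force: [-0.1, -0.7, -1.4]
opening: 0.092
```

Emit:
jog_arm(
  deltas=[0,0,-0.25,0,0,0,0,0,-0.5,0,0,0,0,0,-0.75,0,0,0,0,0,-0.95,0,0,0,0,0,-1,0,0,0],
)

```text
time: 3.53
tool_pos: [0.5649, 0.1285, 0.0642]
tool_rot: [-3.141, 0.006, 0.188]
contact_force: [-0.3, 0.4, 0.3]
opening: 0.0921
```

Emit:
jog_arm(
  deltas=[0,0,-0.05,0,0,0,0,0,-0.05,0,0,0,0,0,-0.05,0,0,0],
)

```text
time: 3.78
tool_pos: [0.5675, 0.1302, 0.0638]
tool_rot: [3.141, -0.002, 0.189]
contact_force: [-0.3, -0.1, 0.1]
opening: 0.0918
```

Emit:
jog_arm(
  deltas=[0,0,0,0,0,0,0,0,0,0,0,0,0,0,0,0,0,0,0,0,0,0,0,0,0,0,0,0,0,0],
  claw=0.1,
  newtons=25,
)

```text
time: 4.2
tool_pos: [0.5667, 0.1309, 0.0631]
tool_rot: [3.141, -0.001, 0.19]
contact_force: [-0.2, 0.5, -0.2]
opening: 0.0635
```

Emit:
jog_arm(
  deltas=[0,0,0,0,0,0,0,0,0,0,0,0,0,0,0,0,0,0,0,0,0,0,0,0,0,0,0,0,0,0],
)

```text
time: 4.62
tool_pos: [0.5665, 0.1308, 0.0627]
tool_rot: [3.142, 0.0, 0.19]
contact_force: [-0.6, -0.2, 0.6]
opening: 0.0299
```

Emit:
jog_arm(
  deltas=[0,0,0,0,0,0,0,0,0,0,0,0,0,0,0,0,0,0,0,0,0,0,0,0,0,0,0,0,0,0],
)

```text
time: 5.03
tool_pos: [0.5665, 0.1308, 0.0627]
tool_rot: [3.142, 0.0, 0.19]
contact_force: [-0.1, 0.6, -0.8]
opening: 0.0276
```

Emit:
jog_arm(
  deltas=[0,0,0.1,0,0,0,0,0,0.2,0,0,0,0,0,0.4,0,0,0,0,0,0.7,0,0,0,0,0,1,0,0,0],
)

```text
time: 5.45
tool_pos: [0.5661, 0.1307, 0.1642]
tool_rot: [-3.142, 0.001, 0.19]
contact_force: [0.4, -0.5, -1.6]
opening: 0.0277
```

Emit:
jog_arm(
  deltas=[0,0,0.2,0,0,0,0,0,0.4,0,0,0,0,0,0.6,0,0,0,0,0,0.8,0,0,0,0,0,0.8,0,0,0],
)

```text
time: 5.87
tool_pos: [0.5683, 0.131, 0.2482]
tool_rot: [3.141, -0.009, 0.19]
contact_force: [1.0, 0.7, -0.8]
opening: 0.028
```

```bash
python3 - <<'E'
from h import *
s=robot.observe();P=robot.camera_params('wrist');a=robot.read_camera('wrist')
import pickle;pickle.dump(P,open('p3.pkl','wb'))
b=a[:,:,::-1].copy();cv2.imwrite('pics/w3.png',b);print(s)
E
```

```text
{'time': 5.8667, 'qpos': array([ 9.52322621e-02,  4.37279047e-01,  1.34780617e+00, -8.64894362e-05,
        1.34742252e+00,  1.47582499e+00]), 'qvel': array([-0.00183699,  0.03941886,  0.07520339,  0.00023016, -0.08196251,
        0.00034178]), 'joint_efforts': array([-1.19111119e-01, -4.69200397e+01, -2.40959448e+01,  2.10432394e-02,
        7.50457607e-01, -2.44234689e-03]), 'tool_pos': array([0.56830063, 0.1310065 , 0.24824255]), 'tool_rot': array([ 3.14064699, -0.00903596,  0.19022665]), 'contact_force': array([ 0.9651786 ,  0.73745581, -0.75043582]), 'torque': array([ 0.01421301, -0.03645238, -0.01074071]), 'opening': 0.028033318332560023}
```

View pics/w3.png

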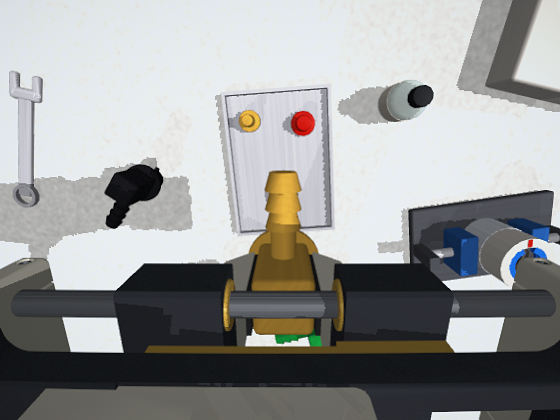

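The elbow is held squarely, barb forward at (283,190), and the tray neighbours are undisturbed. Now carry it to above the socket.

Emit:
jog_arm(
  deltas=[0,-0.15,0,0,0,0,0,-0.4,0,0,0,0,0,-0.7,0,0,0,0,0,-1,0,0,0,0],
)

```text
time: 6.25
tool_pos: [0.5656, 0.0302, 0.2412]
tool_rot: [-3.141, 0.002, 0.192]
contact_force: [1.9, 0.4, -1.5]
opening: 0.0279
```

Emit:
jog_arm(
  deltas=[0,-0.3,0,0,0,0.03,0,-0.6,0,0,0,0.06,0,-0.9,0,0,0,0.09,0,-1,0,0,0,0.09],
)

```text
time: 6.58
tool_pos: [0.5657, -0.0729, 0.2412]
tool_rot: [3.141, 0.003, 0.331]
contact_force: [-0.6, -0.6, -2.1]
opening: 0.0281
```

Emit:
jog_arm(
  deltas=[-0.05,-0.3,0,0,0,0,-0.09,-0.55,0,0,0,0,-0.09,-0.7,0,0,0,0,-0.09,-0.77,0,0,0,0,-0.09,-0.77,0,0,0,0],
)

```text
time: 7.0
tool_pos: [0.5575, -0.147, 0.242]
tool_rot: [-3.141, 0.001, 0.33]
contact_force: [-0.4, 0.9, -1.7]
opening: 0.0279
```

Emit:
jog_arm(
  deltas=[0,0,0,0,0,0,0,0,0,0,0,0,0,0,0,0,0,0,0,0,0,0,0,0,0,0,0,0,0,0],
)

```text
time: 7.42
tool_pos: [0.5577, -0.1454, 0.2428]
tool_rot: [3.141, -0.0, 0.333]
contact_force: [1.0, 0.5, -1.3]
opening: 0.0279
```

```bash
python3 - <<'E'
from h import *
s=robot.observe();print({k:np.round(s[k],4) for k in('time','qpos','tool_pos','tool_rot','contact_force','torque')})
P=robot.camera_params('wrist');a=robot.read_camera('wrist');c=robot.read_camera('scene');t=robot.read_camera('top')
b=a[:,:,::-1].copy();cv2.imwrite('pics/w4.png',b)
o=np.zeros((600,800,3),np.uint8);k=cv2.INTER_CUBIC
o[:300,:400]=cv2.resize(b[100:325,130:430],(400,300),interpolation=k)
o[:,400:]=cv2.resize(c[100:250,190:290,::-1],(400,600),interpolation=k)
o[300:,:400]=cv2.resize(t[140:260,260:420,::-1],(400,300),interpolation=k)
cv2.imwrite('pics/m4.png',o)
E
```

```text
{'time': np.float64(7.4167), 'qpos': array([-0.3881,  0.4331,  1.3695,  0.    ,  1.3388,  0.8501]), 'tool_pos': array([ 0.5577, -0.1454,  0.2428]), 'tool_rot': array([ 3.1415e+00, -2.0000e-04,  3.3260e-01]), 'contact_force': array([ 1.0248,  0.4527, -1.321 ]), 'torque': array([-0.0416,  0.0415, -0.002 ])}
```

View pics/m4.png

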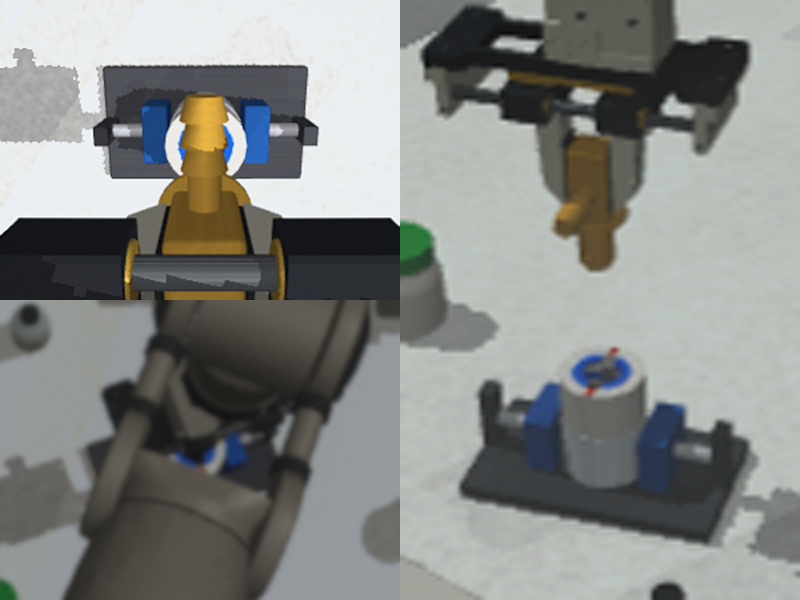

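Over the socket and in line in both views. Descend, slowing at the mouth.

Emit:
jog_arm(
  deltas=[0,0,-0.2,0,0,0,0,0,-0.4,0,0,0,0,0,-0.6,0,0,0,0,0,-0.7,0,0,0,0,0,-0.75,0,0,0],
)

```text
time: 7.98
tool_pos: [0.5568, -0.1459, 0.1661]
tool_rot: [-3.14, 0.002, 0.332]
contact_force: [-0.2, 0.5, -1.9]
opening: 0.0281
```

Emit:
jog_arm(
  deltas=[0,0,0,0,0,0,0,0,-0.02,0,0,0,0,0,-0.04,0,0,0,0,0,-0.06,0,0,0,0,0,-0.08,0,0,0],
)

```text
time: 8.4
tool_pos: [0.5579, -0.1464, 0.1603]
tool_rot: [3.141, -0.001, 0.332]
contact_force: [0.6, -0.4, -1.3]
opening: 0.0279
```

Emit:
jog_arm(
  deltas=[0,0,-0.01,0,0,0,0,0,-0.02,0,0,0,0,0,-0.03,0,0,0,0,0,-0.04,0,0,0,0,0,-0.05,0,0,0],
)

```text
time: 8.82
tool_pos: [0.5576, -0.1462, 0.1547]
tool_rot: [3.141, -0.0, 0.332]
contact_force: [0.2, -0.9, -1.2]
opening: 0.0276
```

Emit:
jog_arm(
  deltas=[0,0,-0.01,0,0,0,0,0,-0.02,0,0,0,0,0,-0.03,0,0,0,0,0,-0.03,0,0,0,0,0,-0.03,0,0,0],
)

```text
time: 9.23
tool_pos: [0.5575, -0.1462, 0.1517]
tool_rot: [-3.142, 0.0, 0.332]
contact_force: [-0.9, -0.3, -1.2]
opening: 0.0279
```

Emit:
jog_arm(
  deltas=[0,0,-0.01,0,0,0,0,0,-0.02,0,0,0,0,0,-0.03,0,0,0,0,0,-0.03,0,0,0,0,0,-0.03,0,0,0],
)

```text
time: 9.65
tool_pos: [0.5575, -0.1462, 0.1486]
tool_rot: [-3.142, 0.0, 0.332]
contact_force: [0.4, 0.1, -2.4]
opening: 0.0279
```

Emit:
jog_arm(
  deltas=[0,0,-0.01,0,0,0,0,0,-0.02,0,0,0,0,0,-0.02,0,0,0,0,0,-0.02,0,0,0],
)

```text
time: 9.98
tool_pos: [0.5575, -0.1462, 0.1467]
tool_rot: [-3.142, 0.0, 0.332]
contact_force: [-0.2, 0.0, -1.7]
opening: 0.0281
```

Emit:
jog_arm(
  deltas=[0,0,-0.01,0,0,0,0,0,-0.02,0,0,0,0,0,-0.02,0,0,0,0,0,-0.02,0,0,0],
)

```text
time: 10.32
tool_pos: [0.5575, -0.1462, 0.1447]
tool_rot: [-3.142, 0.0, 0.331]
contact_force: [0.8, 0.4, -2.7]
opening: 0.0279
```

Emit:
jog_arm(
  deltas=[0,0,-0.01,0,0,0,0,0,-0.01,0,0,0,0,0,-0.01,0,0,0],
)

```text
time: 10.57
tool_pos: [0.5575, -0.1462, 0.1437]
tool_rot: [-3.142, 0.0, 0.332]
contact_force: [1.2, 0.8, -1.5]
opening: 0.0279
```

Emit:
jog_arm(
  deltas=[0,0,-0.01,0,0,0,0,0,-0.02,0,0,0,0,0,-0.03,0,0,0,0,0,-0.03,0,0,0],
)

```text
time: 10.9
tool_pos: [0.5574, -0.1462, 0.1404]
tool_rot: [-3.141, 0.0, 0.331]
contact_force: [0.4, 0.3, -1.9]
opening: 0.0278
```

Emit:
jog_arm(
  deltas=[0,0,-0.01,0,0,0,0,0,-0.02,0,0,0,0,0,-0.02,0,0,0,0,0,-0.02,0,0,0],
)

```text
time: 11.23
tool_pos: [0.5575, -0.1462, 0.1387]
tool_rot: [-3.142, 0.0, 0.331]
contact_force: [-0.2, -0.6, -1.4]
opening: 0.0279
```

Emit:
jog_arm(
  deltas=[0,0,-0.01,0,0,0,0,0,-0.01,0,0,0,0,0,-0.01,0,0,0],
)

```text
time: 11.48
tool_pos: [0.5575, -0.1462, 0.1377]
tool_rot: [3.142, 0.0, 0.331]
contact_force: [-0.2, -0.1, -1.1]
opening: 0.0282
```

Emit:
jog_arm(
  deltas=[0,0,-0.01,0,0,0,0,0,-0.01,0,0,0,0,0,-0.01,0,0,0],
)

```text
time: 11.73
tool_pos: [0.5575, -0.1462, 0.1367]
tool_rot: [-3.142, 0.0, 0.331]
contact_force: [0.5, -0.7, -1.6]
opening: 0.028
```

Lugs have passed the ledges without contact. Go on to the shelf in 1 mm steps.

Emit:
jog_arm(
  deltas=[0,0,-0.01,0,0,0,0,0,-0.01,0,0,0,0,0,-0.01,0,0,0],
)

```text
time: 11.98
tool_pos: [0.5575, -0.1462, 0.1357]
tool_rot: [-3.142, 0.0, 0.331]
contact_force: [-0.7, 0.6, -1.6]
opening: 0.0279
```

Emit:
jog_arm(
  deltas=[0,0,-0.01,0,0,0,0,0,-0.01,0,0,0,0,0,-0.01,0,0,0],
)

```text
time: 12.23
tool_pos: [0.5575, -0.1462, 0.1347]
tool_rot: [-3.142, 0.0, 0.331]
contact_force: [0.4, 0.8, -2.4]
opening: 0.0274
```

Emit:
jog_arm(
  deltas=[0,0,-0.005,0,0,0,0,0,-0.005,0,0,0,0,0,-0.005,0,0,0],
)

```text
time: 12.48
tool_pos: [0.5575, -0.1462, 0.1342]
tool_rot: [3.142, 0.0, 0.332]
contact_force: [-1.2, -1.2, -1.1]
opening: 0.0279
```

Emit:
jog_arm(
  deltas=[0,0,-0.005,0,0,0,0,0,-0.005,0,0,0,0,0,-0.005,0,0,0],
)

```text
time: 12.73
tool_pos: [0.5575, -0.1462, 0.1337]
tool_rot: [3.142, 0.0, 0.332]
contact_force: [-0.2, -0.6, -1.8]
opening: 0.028
```

Emit:
jog_arm(
  deltas=[0,0,-0.005,0,0,0,0,0,-0.005,0,0,0,0,0,-0.005,0,0,0],
)

```text
time: 12.98
tool_pos: [0.5575, -0.1462, 0.1332]
tool_rot: [3.142, 0.0, 0.332]
contact_force: [0.7, 0.2, -2.6]
opening: 0.0279
```

Emit:
jog_arm(
  deltas=[0,0,-0.005,0,0,0,0,0,-0.005,0,0,0,0,0,-0.005,0,0,0],
)

```text
time: 13.23
tool_pos: [0.5575, -0.1462, 0.1327]
tool_rot: [3.142, 0.0, 0.332]
contact_force: [0.8, -0.0, -2.3]
opening: 0.028
```

Emit:
jog_arm(
  deltas=[0,0,-0.005,0,0,0,0,0,-0.005,0,0,0,0,0,-0.005,0,0,0],
)

```text
time: 13.48
tool_pos: [0.5575, -0.1462, 0.1322]
tool_rot: [3.142, 0.0, 0.331]
contact_force: [-0.7, 0.1, -1.7]
opening: 0.0279
```

Emit:
jog_arm(
  deltas=[0,0,-0.005,0,0,0,0,0,-0.005,0,0,0,0,0,-0.005,0,0,0],
)

```text
time: 13.73
tool_pos: [0.5576, -0.1462, 0.1317]
tool_rot: [3.142, 0.0, 0.331]
contact_force: [0.3, -0.2, -1.9]
opening: 0.028
```

Emit:
jog_arm(
  deltas=[0,0,-0.005,0,0,0,0,0,-0.005,0,0,0,0,0,-0.005,0,0,0],
)

```text
time: 13.98
tool_pos: [0.5575, -0.1462, 0.1312]
tool_rot: [3.142, 0.0, 0.332]
contact_force: [0.5, -1.1, -1.3]
opening: 0.028
```

Emit:
jog_arm(
  deltas=[0,0,-0.005,0,0,0,0,0,-0.005,0,0,0,0,0,-0.005,0,0,0],
)

```text
time: 14.23
tool_pos: [0.5576, -0.1462, 0.1308]
tool_rot: [3.141, -0.0, 0.332]
contact_force: [0.2, 0.3, -0.1]
opening: 0.0278
```

Emit:
jog_arm(
  deltas=[0,0,-0.005,0,0,0,0,0,-0.005,0,0,0,0,0,-0.005,0,0,0],
)

```text
time: 14.48
tool_pos: [0.5577, -0.1463, 0.1306]
tool_rot: [3.141, -0.0, 0.332]
contact_force: [-1.0, 1.1, 1.9]
opening: 0.0278
```

The elbow touched the shelf at TCP z ≈ 0.131, about 15 mm below ledge height, so the lugs went through the notches. Now I turn clockwise into the threads, reading torque as it moves.

```bash
cat > o.py <<'E'
from cell import robot
import numpy as np
s=robot.observe();y=np.degrees(s['tool_rot'][2])
l="%.2f yaw %.2f xy %.4f %.4f z %.5f F %s T %s j6 %.4f"%(s['time'],y,*s['tool_pos'],np.round(s['contact_force'],1),np.round(s['torque'],3),s['joint_efforts'][5])
print(l);open('log','a').write(l+'\n')
E
python3 o.py
```

```text
14.48 yaw 18.99 xy 0.5577 -0.1463 z 0.13061 F [-1.   1.1  1.9] T [ 0.073  0.146 -0.009] j6 -0.0006
```

Emit:
jog_arm(
  deltas=[0,0,0,0,0,-0.0167,0,0,0,0,0,-0.0333,0,0,0,0,0,-0.05,0,0,0,0,0,-0.0667,0,0,0,0,0,-0.0833],
)

```text
time: 14.9
tool_pos: [0.5579, -0.1464, 0.1306]
tool_rot: [3.141, -0.001, 0.199]
contact_force: [0.5, -0.5, 1.8]
opening: 0.0279
```

```bash
python3 o.py
```

```text
14.90 yaw 11.43 xy 0.5579 -0.1464 z 0.13060 F [ 0.5 -0.5  1.8] T [-0.015  0.011  0.012] j6 -0.3752
```

Emit:
jog_arm(
  deltas=[0,0,0,0,0,-0.0111,0,0,0,0,0,-0.0222,0,0,0,0,0,-0.0333,0,0,0,0,0,-0.0444,0,0,0,0,0,-0.0555],
)

```text
time: 15.32
tool_pos: [0.5578, -0.1463, 0.1305]
tool_rot: [3.141, -0.001, 0.112]
contact_force: [-0.0, -0.7, 2.8]
opening: 0.0281
```

```bash
python3 o.py
```

```text
15.32 yaw 6.42 xy 0.5578 -0.1463 z 0.13052 F [-0.  -0.7  2.8] T [-0.011 -0.094  0.058] j6 -0.2248
```

Emit:
jog_arm(
  deltas=[0,0,0,0,0,-0.0056,0,0,0,0,0,-0.0111,0,0,0,0,0,-0.0167,0,0,0,0,0,-0.0222,0,0,0,0,0,-0.0278],
)

```text
time: 15.73
tool_pos: [0.5578, -0.1463, 0.1305]
tool_rot: [3.141, -0.001, 0.069]
contact_force: [1.0, -0.2, 5.6]
opening: 0.028
```

```bash
python3 o.py
```

```text
15.73 yaw 3.96 xy 0.5578 -0.1463 z 0.13047 F [ 1.  -0.2  5.6] T [-0.004 -0.095  0.052] j6 -0.0704
```

Emit:
jog_arm(
  deltas=[0,0,0,0,0,-0.0056,0,0,0,0,0,-0.0111,0,0,0,0,0,-0.0167,0,0,0,0,0,-0.0222,0,0,0,0,0,-0.0278],
)

```text
time: 16.15
tool_pos: [0.5577, -0.1463, 0.1304]
tool_rot: [3.141, -0.0, 0.025]
contact_force: [0.4, -0.8, 5.2]
opening: 0.0281
```

```bash
python3 o.py
```

```text
16.15 yaw 1.45 xy 0.5577 -0.1463 z 0.13044 F [ 0.4 -0.8  5.2] T [-0.122 -0.111  0.051] j6 -0.0701
```

Emit:
jog_arm(
  deltas=[0,0,0,0,0,-0.0056,0,0,0,0,0,-0.0111,0,0,0,0,0,-0.0167,0,0,0,0,0,-0.0222,0,0,0,0,0,-0.0278],
)

```text
time: 16.57
tool_pos: [0.5577, -0.1465, 0.1304]
tool_rot: [3.141, -0.0, -0.018]
contact_force: [0.7, -1.0, 5.4]
opening: 0.0281
```

```bash
python3 o.py
```

```text
16.57 yaw -1.04 xy 0.5577 -0.1465 z 0.13044 F [ 0.7 -1.   5.4] T [-0.224 -0.089  0.005] j6 -0.0787
```

Emit:
jog_arm(
  deltas=[0,0,0,0,0,-0.0056,0,0,0,0,0,-0.0111,0,0,0,0,0,-0.0167,0,0,0,0,0,-0.0222,0,0,0,0,0,-0.0278],
)

```text
time: 16.98
tool_pos: [0.5576, -0.1465, 0.1303]
tool_rot: [3.141, -0.0, -0.062]
contact_force: [-0.2, -2.9, 5.3]
opening: 0.0276
```

```bash
python3 o.py
```

```text
16.98 yaw -3.56 xy 0.5576 -0.1465 z 0.13031 F [-0.2 -2.9  5.3] T [-0.471 -0.029  0.081] j6 -0.0861
```

Emit:
jog_arm(
  deltas=[0,0,-0.0005,0,0,-0.0056,0,0,-0.001,0,0,-0.0111,0,0,-0.0015,0,0,-0.0167,0,0,-0.002,0,0,-0.0222,0,0,-0.0025,0,0,-0.0278],
)

```text
time: 17.4
tool_pos: [0.5577, -0.1469, 0.1302]
tool_rot: [3.14, -0.001, -0.106]
contact_force: [1.1, -3.4, 6.8]
opening: 0.0281
```

```bash
python3 o.py
```

```text
17.40 yaw -6.05 xy 0.5577 -0.1469 z 0.13024 F [ 1.1 -3.4  6.8] T [-0.821  0.065  0.081] j6 -0.0836
```

Emit:
jog_arm(
  deltas=[0,0,-0.0005,0,0,-0.0056,0,0,-0.001,0,0,-0.0111,0,0,-0.0015,0,0,-0.0167,0,0,-0.002,0,0,-0.0222,0,0,-0.0025,0,0,-0.0278],
)

```text
time: 17.82
tool_pos: [0.5577, -0.1467, 0.13]
tool_rot: [3.141, -0.001, -0.149]
contact_force: [0.5, -3.3, 6.4]
opening: 0.0279
```

```bash
python3 o.py
```

```text
17.82 yaw -8.56 xy 0.5577 -0.1467 z 0.13003 F [ 0.5 -3.3  6.4] T [-0.516  0.097  0.069] j6 -0.0995
```

Emit:
jog_arm(
  deltas=[0,-0.002,0,0,0,-0.0056,0,-0.003,0,0,0,-0.0111,0,-0.004,0,0,0,-0.0167,0,-0.005,0,0,0,-0.0222,0,-0.006,0,0,0,-0.0278],
)

```text
time: 18.23
tool_pos: [0.5576, -0.1471, 0.1299]
tool_rot: [3.141, -0.0, -0.193]
contact_force: [0.5, -2.2, 5.7]
opening: 0.0283
```

```bash
python3 o.py
```

```text
18.23 yaw -11.07 xy 0.5576 -0.1471 z 0.12993 F [ 0.5 -2.2  5.7] T [-0.452  0.084  0.006] j6 -0.1016
```

Emit:
jog_arm(
  deltas=[0,0,-0.0005,0,0,-0.0056,0,0,-0.001,0,0,-0.0111,0,0,-0.0015,0,0,-0.0167,0,0,-0.002,0,0,-0.0222,0,0,-0.0025,0,0,-0.0278],
)

```text
time: 18.65
tool_pos: [0.5576, -0.147, 0.1297]
tool_rot: [3.141, -0.0, -0.237]
contact_force: [0.1, -1.9, 6.0]
opening: 0.0278
```

```bash
python3 o.py
```

```text
18.65 yaw -13.57 xy 0.5576 -0.1470 z 0.12971 F [ 0.1 -1.9  6. ] T [-0.296  0.083  0.047] j6 -0.1083
```

Emit:
jog_arm(
  deltas=[0,0,-0.0005,0,0,-0.0056,0,0,-0.001,0,0,-0.0111,0,0,-0.0015,0,0,-0.0167,0,0,-0.002,0,0,-0.0222,0,0,-0.0025,0,0,-0.0278],
)

```text
time: 19.07
tool_pos: [0.5576, -0.147, 0.1295]
tool_rot: [3.141, -0.0, -0.28]
contact_force: [0.4, -2.3, 6.8]
opening: 0.0277
```

```bash
python3 o.py
```

```text
19.07 yaw -16.06 xy 0.5576 -0.1470 z 0.12948 F [ 0.4 -2.3  6.8] T [-0.354  0.074  0.04 ] j6 -0.1096
```

Emit:
jog_arm(
  deltas=[0,-0.002,0,0,0,-0.0056,0,-0.003,0,0,0,-0.0111,0,-0.004,0,0,0,-0.0167,0,-0.004,0,0,0,-0.0222,0,-0.004,0,0,0,-0.0278],
)

```text
time: 19.48
tool_pos: [0.5575, -0.1472, 0.1293]
tool_rot: [-3.142, 0.0, -0.324]
contact_force: [0.8, -2.3, 5.1]
opening: 0.028
```

```bash
python3 o.py
```

```text
19.48 yaw -18.57 xy 0.5575 -0.1472 z 0.12932 F [ 0.8 -2.3  5.1] T [-0.219  0.052  0.059] j6 -0.0894
```

Emit:
jog_arm(
  deltas=[0,0,0,0,0,-0.0056,0,0,0,0,0,-0.0111,0,0,0,0,0,-0.0167,0,0,0,0,0,-0.0222,0,0,0,0,0,-0.0278],
)

```text
time: 19.9
tool_pos: [0.5575, -0.1471, 0.1292]
tool_rot: [-3.141, 0.0, -0.368]
contact_force: [-0.2, -0.0, 5.2]
opening: 0.0278
```

```bash
python3 o.py
```

```text
19.90 yaw -21.07 xy 0.5575 -0.1471 z 0.12916 F [-0.2 -0.   5.2] T [-0.159 -0.021 -0.003] j6 -0.0850
```

Emit:
jog_arm(
  deltas=[0,0,-0.0005,0,0,-0.0056,0,0,-0.001,0,0,-0.0111,0,0,-0.0015,0,0,-0.0167,0,0,-0.002,0,0,-0.0222,0,0,-0.0025,0,0,-0.0278],
)

```text
time: 20.32
tool_pos: [0.5575, -0.1471, 0.1289]
tool_rot: [-3.142, 0.0, -0.411]
contact_force: [0.7, -0.1, 3.5]
opening: 0.028
```

```bash
python3 o.py
```

```text
20.32 yaw -23.57 xy 0.5575 -0.1471 z 0.12891 F [ 0.7 -0.1  3.5] T [ 0.113 -0.031  0.078] j6 -0.0767
```

Emit:
jog_arm(
  deltas=[0,0,-0.0005,0,0,-0.0056,0,0,-0.001,0,0,-0.0111,0,0,-0.0015,0,0,-0.0167,0,0,-0.002,0,0,-0.0222,0,0,-0.0025,0,0,-0.0278],
)

```text
time: 20.73
tool_pos: [0.5575, -0.1471, 0.1287]
tool_rot: [-3.142, 0.0, -0.455]
contact_force: [0.5, 0.4, 3.6]
opening: 0.0278
```

```bash
python3 o.py
```

```text
20.73 yaw -26.08 xy 0.5575 -0.1471 z 0.12866 F [0.5 0.4 3.6] T [ 0.113 -0.029  0.124] j6 -0.0807
```

Emit:
jog_arm(
  deltas=[0,0,-0.0005,0,0,-0.0056,0,0,-0.001,0,0,-0.0111,0,0,-0.0015,0,0,-0.0167,0,0,-0.002,0,0,-0.0222,0,0,-0.0025,0,0,-0.0278],
)

```text
time: 21.15
tool_pos: [0.5575, -0.1472, 0.1284]
tool_rot: [3.142, 0.0, -0.499]
contact_force: [0.8, -0.8, 3.6]
opening: 0.0279
```

```bash
python3 o.py
```

```text
21.15 yaw -28.58 xy 0.5575 -0.1472 z 0.12842 F [ 0.8 -0.8  3.6] T [ 0.311 -0.029  0.067] j6 -0.0883
```

Emit:
jog_arm(
  deltas=[0,0,-0.0005,0,0,-0.0056,0,0,-0.001,0,0,-0.0111,0,0,-0.0015,0,0,-0.0167,0,0,-0.002,0,0,-0.0222,0,0,-0.0025,0,0,-0.0278],
)

```text
time: 21.57
tool_pos: [0.5575, -0.1472, 0.1282]
tool_rot: [3.141, 0.0, -0.542]
contact_force: [0.9, 0.2, 3.3]
opening: 0.0279
```

```bash
python3 o.py
```

```text
21.57 yaw -31.08 xy 0.5575 -0.1472 z 0.12819 F [0.9 0.2 3.3] T [ 0.226 -0.015  0.068] j6 -0.0781
```

Emit:
jog_arm(
  deltas=[0,0,-0.0005,0,0,-0.0056,0,0,-0.001,0,0,-0.0111,0,0,-0.0015,0,0,-0.0167,0,0,-0.002,0,0,-0.0222,0,0,-0.0025,0,0,-0.0278],
)

```text
time: 21.98
tool_pos: [0.5576, -0.1472, 0.128]
tool_rot: [3.142, 0.0, -0.586]
contact_force: [0.2, 1.0, 3.0]
opening: 0.0275
```

```bash
python3 o.py
```

```text
21.98 yaw -33.58 xy 0.5576 -0.1472 z 0.12796 F [0.2 1.  3. ] T [ 0.367 -0.038  0.047] j6 -0.0640
```

Emit:
jog_arm(
  deltas=[0,0,-0.0005,0,0,-0.0056,0,0,-0.001,0,0,-0.0111,0,0,-0.0015,0,0,-0.0167,0,0,-0.002,0,0,-0.0222,0,0,-0.0025,0,0,-0.0278],
)

```text
time: 22.4
tool_pos: [0.5576, -0.1471, 0.1277]
tool_rot: [-3.142, 0.0, -0.63]
contact_force: [1.6, 1.4, 3.4]
opening: 0.0281
```

```bash
python3 o.py
```

```text
22.40 yaw -36.08 xy 0.5576 -0.1471 z 0.12772 F [1.6 1.4 3.4] T [ 0.453 -0.124  0.073] j6 -0.0752
```

Emit:
jog_arm(
  deltas=[0,0,-0.0005,0,0,-0.0056,0,0,-0.001,0,0,-0.0111,0,0,-0.0015,0,0,-0.0167,0,0,-0.002,0,0,-0.0222,0,0,-0.0025,0,0,-0.0278],
)

```text
time: 22.82
tool_pos: [0.5576, -0.1471, 0.1275]
tool_rot: [-3.141, -0.0, -0.673]
contact_force: [1.7, 1.9, 2.4]
opening: 0.028
```

```bash
python3 o.py
```

```text
22.82 yaw -38.59 xy 0.5576 -0.1471 z 0.12750 F [1.7 1.9 2.4] T [ 0.48  -0.275  0.068] j6 -0.0586
```

Emit:
jog_arm(
  deltas=[0,0,-0.0005,0,0,-0.0056,0,0,-0.001,0,0,-0.0111,0,0,-0.0015,0,0,-0.0167,0,0,-0.002,0,0,-0.0222,0,0,-0.0025,0,0,-0.0278],
)

```text
time: 23.23
tool_pos: [0.5578, -0.147, 0.1275]
tool_rot: [-3.141, -0.0, -0.717]
contact_force: [2.0, 3.4, 5.4]
opening: 0.0283
```

```bash
python3 o.py
```

```text
23.23 yaw -41.08 xy 0.5578 -0.1470 z 0.12747 F [2.  3.4 5.4] T [ 0.912 -0.292  0.112] j6 -0.0078
```

Emit:
jog_arm(
  deltas=[0,0,-0.0005,0,0,-0.0056,0,0,-0.001,0,0,-0.0111,0,0,-0.0015,0,0,-0.0167,0,0,-0.002,0,0,-0.0222,0,0,-0.0025,0,0,-0.0278],
)

```text
time: 23.65
tool_pos: [0.5579, -0.147, 0.1273]
tool_rot: [-3.141, -0.001, -0.761]
contact_force: [2.9, 3.6, 5.6]
opening: 0.0277
```

```bash
python3 o.py
```

```text
23.65 yaw -43.58 xy 0.5579 -0.1470 z 0.12732 F [2.9 3.6 5.6] T [ 0.936 -0.462  0.14 ] j6 -0.0046
```

Torque and Fz began to rise between yaw -38.6 and -41 (about 58–60° turned), but side load is confounding it. I relieve the side load and the down-push, then keep turning slowly to confirm.

Emit:
jog_arm(
  deltas=[0.002,0.002,0,0,0,-0.0056,0.003,0.004,0,0,0,-0.0111,0.004,0.005,0,0,0,-0.0167,0.004,0.006,0,0,0,-0.0222,0.004,0.006,0,0,0,-0.0278],
)

```text
time: 24.07
tool_pos: [0.5582, -0.1467, 0.1272]
tool_rot: [-3.141, -0.001, -0.804]
contact_force: [2.4, 2.2, 5.1]
opening: 0.0281
```

```bash
python3 o.py
```

```text
24.07 yaw -46.09 xy 0.5582 -0.1467 z 0.12722 F [2.4 2.2 5.1] T [ 0.654 -0.311  0.149] j6 0.0091
```

Emit:
jog_arm(
  deltas=[0,0,0,0,0,-0.0056,0,0,0,0,0,-0.0111,0,0,0,0,0,-0.0167,0,0,0,0,0,-0.0222,0,0,0,0,0,-0.0278],
)

```text
time: 24.48
tool_pos: [0.5583, -0.1466, 0.1271]
tool_rot: [-3.141, -0.0, -0.848]
contact_force: [3.6, 3.2, 4.0]
opening: 0.0279
```

```bash
python3 o.py
```

```text
24.48 yaw -48.59 xy 0.5583 -0.1466 z 0.12705 F [3.6 3.2 4. ] T [ 0.792 -0.732  0.21 ] j6 0.0420
```

Emit:
jog_arm(
  deltas=[0.002,0.002,0,0,0,-0.0056,0.003,0.003,0,0,0,-0.0111,0.005,0.005,0,0,0,-0.0167,0.005,0.005,0,0,0,-0.0222,0.005,0.005,0,0,0,-0.0278],
)

```text
time: 24.9
tool_pos: [0.5585, -0.1463, 0.1269]
tool_rot: [3.141, -0.0, -0.892]
contact_force: [3.0, 0.9, 2.7]
opening: 0.0279
```

```bash
python3 o.py
```

```text
24.90 yaw -51.09 xy 0.5585 -0.1463 z 0.12690 F [3.  0.9 2.7] T [ 0.367 -0.63   0.203] j6 0.0826
```

Emit:
jog_arm(
  deltas=[0,0,0,0,0,-0.0056,0,0,0,0,0,-0.0111,0,0,0,0,0,-0.0167,0,0,0,0,0,-0.0222,0,0,0,0,0,-0.0278],
)

```text
time: 25.32
tool_pos: [0.5585, -0.1462, 0.1268]
tool_rot: [3.141, -0.0, -0.935]
contact_force: [4.9, 1.1, 0.9]
opening: 0.0279
```

```bash
python3 o.py
```

```text
25.32 yaw -53.59 xy 0.5585 -0.1462 z 0.12679 F [4.9 1.1 0.9] T [ 0.266 -0.879  0.354] j6 0.1541
```

Emit:
jog_arm(
  deltas=[0.002,0,-0.0005,0,0,-0.0056,0.003,0,-0.001,0,0,-0.0111,0.005,0,-0.0015,0,0,-0.0167,0.005,0,-0.002,0,0,-0.0222,0.005,0,-0.0025,0,0,-0.0278],
)

```text
time: 25.73
tool_pos: [0.5586, -0.1461, 0.1266]
tool_rot: [3.141, 0.001, -0.979]
contact_force: [1.7, 0.3, -0.2]
opening: 0.0279
```

```bash
python3 o.py
```

```text
25.73 yaw -56.10 xy 0.5586 -0.1461 z 0.12655 F [ 1.7  0.3 -0.2] T [ 0.18  -0.406  0.29 ] j6 0.1515
```

Emit:
jog_arm(
  deltas=[0.002,0,-0.0005,0,0,-0.0056,0.003,0,-0.001,0,0,-0.0111,0.003,0,-0.0015,0,0,-0.0167,0.003,0,-0.002,0,0,-0.0222,0.003,0,-0.0025,0,0,-0.0278],
)

```text
time: 26.15
tool_pos: [0.5588, -0.1461, 0.1263]
tool_rot: [3.141, 0.001, -1.023]
contact_force: [-1.3, 0.7, 0.9]
opening: 0.0279
```

```bash
python3 o.py
```

```text
26.15 yaw -58.60 xy 0.5588 -0.1461 z 0.12632 F [-1.3  0.7  0.9] T [0.128 0.104 0.243] j6 0.1416
```

Emit:
jog_arm(
  deltas=[0,0,-0.0005,0,0,-0.0056,0,0,-0.001,0,0,-0.0111,0,0,-0.0015,0,0,-0.0167,0,0,-0.002,0,0,-0.0222,0,0,-0.0025,0,0,-0.0278],
)

```text
time: 26.57
tool_pos: [0.5589, -0.1461, 0.1261]
tool_rot: [3.141, 0.001, -1.066]
contact_force: [-2.0, -0.1, 2.6]
opening: 0.028
```

```bash
python3 o.py
```

```text
26.57 yaw -61.10 xy 0.5589 -0.1461 z 0.12613 F [-2.  -0.1  2.6] T [0.165 0.5   0.298] j6 0.1623
```

Emit:
jog_arm(
  deltas=[0,0,-0.0005,0,0,-0.0056,0,0,-0.001,0,0,-0.0111,0,0,-0.0015,0,0,-0.0167,0,0,-0.002,0,0,-0.0222,0,0,-0.0025,0,0,-0.0278],
)

```text
time: 26.98
tool_pos: [0.559, -0.1461, 0.1259]
tool_rot: [3.141, 0.0, -1.11]
contact_force: [-2.5, -0.0, 1.3]
opening: 0.0282
```

```bash
python3 o.py
```

```text
26.98 yaw -63.60 xy 0.5590 -0.1461 z 0.12587 F [-2.5 -0.   1.3] T [0.118 0.748 0.377] j6 0.1899
```

Emit:
jog_arm(
  deltas=[-0.002,0,-0.0005,0,0,-0.0056,-0.003,0,-0.001,0,0,-0.0111,-0.003,0,-0.0015,0,0,-0.0167,-0.003,0,-0.002,0,0,-0.0222,-0.003,0,-0.0025,0,0,-0.0278],
)

```text
time: 27.4
tool_pos: [0.559, -0.1461, 0.1257]
tool_rot: [3.142, 0.0, -1.154]
contact_force: [-2.4, 0.2, 0.2]
opening: 0.0279
```

```bash
python3 o.py
```

```text
27.40 yaw -66.10 xy 0.5590 -0.1461 z 0.12565 F [-2.4  0.2  0.2] T [0.186 0.495 0.359] j6 0.2219
```

Emit:
jog_arm(
  deltas=[0,0,-0.0005,0,0,-0.0056,0,0,-0.001,0,0,-0.0111,0,0,-0.0015,0,0,-0.0167,0,0,-0.002,0,0,-0.0222,0,0,-0.0025,0,0,-0.0278],
)

```text
time: 27.82
tool_pos: [0.5591, -0.1461, 0.1255]
tool_rot: [-3.141, -0.0, -1.197]
contact_force: [-1.3, 0.4, -0.4]
opening: 0.0277
```

```bash
python3 o.py
```

```text
27.82 yaw -68.61 xy 0.5591 -0.1461 z 0.12546 F [-1.3  0.4 -0.4] T [0.185 0.3   0.415] j6 0.2396
```

Emit:
jog_arm(
  deltas=[-0.001,0,-0.0007,0,0,-0.0075,-0.002,0,-0.0014,0,0,-0.015,-0.002,0,-0.002,0,0,-0.0225,-0.002,0,-0.0027,0,0,-0.03,-0.002,0,-0.0034,0,0,-0.0375],
)

```text
time: 28.23
tool_pos: [0.559, -0.1461, 0.1252]
tool_rot: [-3.141, -0.0, -1.257]
contact_force: [-0.2, 0.4, -0.7]
opening: 0.0281
```

```bash
python3 o.py
```

```text
28.23 yaw -72.00 xy 0.5590 -0.1461 z 0.12520 F [-0.2  0.4 -0.7] T [ 0.217 -0.006  0.416] j6 0.2254
```

Emit:
jog_arm(
  deltas=[0,0,0,0,0,0,0,0,0,0,0,0,0,0,0,0,0,0,0,0,0,0,0,0,0,0,0,0,0,0],
)

```text
time: 28.65
tool_pos: [0.5589, -0.1462, 0.1252]
tool_rot: [-3.141, -0.0, -1.256]
contact_force: [1.2, 1.3, -1.4]
opening: 0.0279
```

```bash
python3 o.py; python3 - <<'E'
from h import *
c=robot.read_camera('scene');cv2.imwrite('pics/s5.png',c[:,:,::-1])
E
```

```text
28.65 yaw -71.94 xy 0.5589 -0.1462 z 0.12518 F [ 1.2  1.3 -1.4] T [ 0.225 -0.204  0.327] j6 0.2839
```

Turned to yaw -72, about 31° past the meeting point, with side forces near zero. Let go gently: low grip first, then open.

Emit:
jog_arm(
  deltas=[0,0,0,0,0,0,0,0,0,0,0,0,0,0,0,0,0,0],
  newtons=5,
)

```text
time: 28.95
tool_pos: [0.5588, -0.1462, 0.1252]
tool_rot: [-3.141, -0.0, -1.256]
contact_force: [0.4, 0.5, -0.9]
opening: 0.0281
```

Emit:
jog_arm(
  deltas=[0,0,0,0,0,0,0,0,0,0,0,0,0,0,0,0,0,0,0,0,0,0,0,0,0,0,0,0,0,0],
  claw=0.65,
)

```text
time: 29.37
tool_pos: [0.5587, -0.1462, 0.1252]
tool_rot: [3.141, -0.0, -1.256]
contact_force: [-0.1, -0.2, -0.5]
opening: 0.0567
```

Emit:
jog_arm(
  deltas=[0,0,0,0,0,0,0,0,0,0,0,0,0,0,0,0,0,0,0,0,0,0,0,0,0,0,0,0,0,0],
)

```text
time: 29.78
tool_pos: [0.5587, -0.1461, 0.1251]
tool_rot: [3.141, 0.0, -1.255]
contact_force: [0.5, -1.1, -0.8]
opening: 0.0596
```

```bash
python3 o.py; python3 - <<'E'
from h import *
c=robot.read_camera('scene');cv2.imwrite('pics/s6.png',c[:,:,::-1])
w=robot.read_camera('wrist')[:,:,::-1]
a=cv2.imread('pics/s5.png');k=cv2.INTER_CUBIC
f=lambda i:cv2.resize(i[130:240,195:285],(360,440),interpolation=k)
o=np.zeros((440,800,3),np.uint8);o[:,:360]=f(a);o[:,360:720]=f(c[:,:,::-1]);cv2.imwrite('pics/m6.png',o)
E
```

```text
29.78 yaw -71.93 xy 0.5587 -0.1461 z 0.12513 F [ 0.5 -1.1 -0.8] T [0.106 0.019 0.017] j6 0.0001
```

View pics/m6.png

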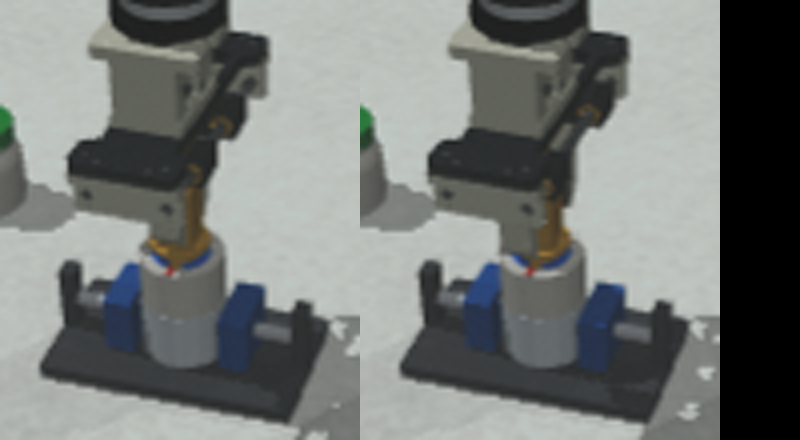

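Released: the fingers are open around a head that did not visibly move. Lift straight up and check the final pose.

Emit:
jog_arm(
  deltas=[0,0,0.1,0,0,0,0,0,0.3,0,0,0,0,0,0.6,0,0,0,0,0,0.9,0,0,0,0,0,1,0,0,0],
)

```text
time: 30.3
tool_pos: [0.5604, -0.1468, 0.2306]
tool_rot: [-3.136, -0.005, -1.255]
contact_force: [1.4, -0.9, 0.4]
opening: 0.0599
```

Emit:
jog_arm(
  deltas=[0,0.25,0,0,0,0,0,0.5,0,0,0,0,0,0.65,0,0,0,0,0,0.65,0,0,0,0,0,0.65,0,0,0,0],
)

```text
time: 30.72
tool_pos: [0.5587, -0.0807, 0.2254]
tool_rot: [3.141, -0.0, -1.254]
contact_force: [1.3, -0.6, 0.6]
opening: 0.0595
```

```bash
python3 o.py; python3 - <<'E'
from h import *
import pickle
P=robot.camera_params('wrist');w=robot.read_camera('wrist')[:,:,::-1]
pickle.dump(P,open('p7.pkl','wb'));cv2.imwrite('pics/w7.png',w)
c=robot.read_camera('scene')[:,:,::-1];cv2.imwrite('pics/s7.png',c)
u,v=proj('wrist',np.array([.5585,-.146,.14]),P).astype(int);u0,v0=max(u-60,0),max(v-75,0);print(u0,v0)
o=np.zeros((600,800,3),np.uint8);k=cv2.INTER_CUBIC
W=cv2.resize(w[v0:v0+150,u0:u0+120],None,fx=4,fy=4,interpolation=k);o[:W.shape[0],:W.shape[1]]=W
o[:400,480:]=cv2.resize(c[130:230,200:280],(320,400),interpolation=k);cv2.imwrite('pics/m7.png',o)
E
```

```text
30.72 yaw -71.84 xy 0.5587 -0.0807 z 0.22539 F [ 1.3 -0.6  0.6] T [ 0.106 -0.007  0.01 ] j6 0.0890
249 75
```

View pics/m7.png

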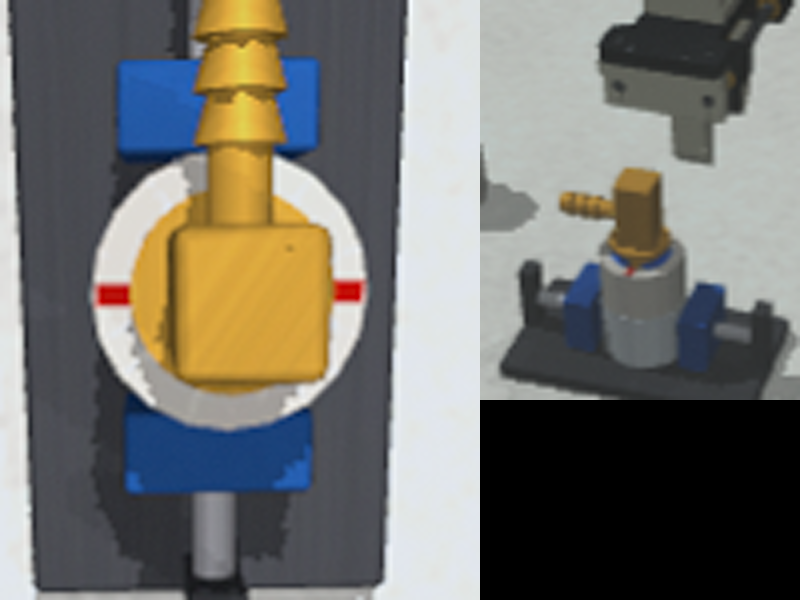

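The elbow stands upright in the socket, flange centred. The barb lies along the tool's x axis at ~-72° (red marks horizontal at crop (114,295) and (347,291)), so it did not spring back on release. The arm is clear, so I hand in.

```bash
python3 -c "
from cell import robot
print(robot.hand_in(), robot.observe()['time'])"
```

```text
the job is handed in; nothing more can be done
the job is handed in; nothing more can be done
```

I took the brass elbow from its stand, set it through the notches of the socket, screwed it in clockwise, let go and handed in at about 31 s.

- **Insertion:** the elbow reached the shelf with no ledge contact, at gripper height 0.131 m. I felt under about 7 N vertically there and while turning.
- **Seal:** the turning moment started to rise at yaw of about -40°, roughly 59° past the notch. It went from about 0.07 to 0.11–0.15 N m, and the vertical force rose too.
- **Final turn:** I stopped at -72°, about 31–32° past that point.
- **Last pictures:** the elbow is upright and centred, with no visible spring-back. The open gripper is clear of it. I saw no bystander moved, but I did not measure them after the job.

Two checks did not fully agree:
- **Travel past the seal:** the height dropped only about 2.3 mm after the seal, equal to about 23° of thread. I put the gap down to up-down play, and both figures lie within the 30 ± 13° allowed.
- **Turning moment:** it ended at about 0.4 N m, more than I expected from the seal alone. Side load explains part of the rise along the way, but it was near zero at the end, so the seal force could be higher than planned. I had no way to measure the 14–21.5 N final contact force directly.

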